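# Seat the specimen stage on its kinematic base and lock it

### The job

Pick up the T-shaped specimen stage by its grip bar and settle it on the kinematic base beside the wear tester: the ball under the long nose goes down into the cone cup, the other two into the vee groove and onto the flat pad, all three fully home. The cup is clamped with some play in its position, so feel the balls down gently rather than forcing or dropping them; then slide the keeper on the base all the way over the nose, and leave the things lying around alone.

Things in the scene. Friction and masses are not known exactly. Their poses are not given: they have to be found in the camera images.
- stage: Loose T-shaped stage top, 0.5 kg +-25 %, centre of mass at x = -20 mm. Origin under it at the level of its balls' undersides (z = 0 on the bench); +x along the stem to the nose, +y left. Plate from z = 20 to 30 mm: aluminium stem 30 mm wide, x -48 to +66 mm; heavy steel crossbar 112 mm long in y, 36 mm wide, centred at x = -30 mm. Three steel ball feet 16 mm in diameter.
- grip (a point): Middle of the top of the stage's upright grip bar, at (-20, 0, 71) mm in the stage frame. The bar is 44 mm long in stage x, 16 mm thick in stage y and rises 41 mm from the plate: pinch it across its thickness from above.
- foot_nose (a point): Centre of the ball under the nose, at (50, 0, 8) mm in the stage frame; belongs in the cone cup.
- foot_left (a point): Centre of the ball under the +y end of the crossbar, at (-30, 42, 8) mm in the stage frame; belongs in the vee groove.
- foot_right (a point): Centre of the ball under the -y end of the crossbar, at (-30, -42, 8) mm in the stage frame; belongs on the flat pad.
- base: Aluminium kinematic base fixed to the bench. Origin on the bench just below where the seated stage's origin comes (give or take the cup's play); z up; same yaw as the seated stage within 0.1 rad. Plate 12 mm thick, x -50 to +72, y -64 to +64 mm. With all balls home, their centres are 25.3 mm and the stage origin 17.3 mm above the bench.
- cup_nominal (a point): Nominal cup place, on the bench at (50, 0) mm in the base frame. Round steel cup, 35 mm outside, 45 degree cone, mouth 30 mm across, rim 29 mm high. The clamped cup's true centre lies up to 5 mm off this point along base x and along base y, and is not reported. A ball d mm off centre stands about d mm too high.
- vee_seat (a point): Middle of the steel vee groove, on the bench at exactly (-30, 42) mm in the base frame. Straight 45 degree groove, 26 mm wide at the top, 34 mm long, rim 27 mm high, its line pointing at the nominal cup place. Friction (about 0.6) keeps a badly placed stage from sliding home by its weight; lightly pressed, cup and groove push the balls sideways towards home.
- flat_seat (a point): Centre of the flat steel pad's top, 28 mm across, 17.3 mm above the bench, at (-30, -42) mm in the base frame. The bulky wear tester beside the work (x beyond 0.54 m, y from -0.42 to 0.16 m, 0.82 m high, with a hand wheel and crank reaching out in front to x = 0.43 m below z = 0.12 m) is in the way of a straight sweep to the base and stage: go round its front.
- keeper (a joint): How far the keeper has been slid, m: 0 = open, 0.025 = fully over the nose (end stop). It moves in the +y direction of the base against about 1.5 N of friction and stays where it is left.
- keeper_knob (a point): Centre of the top of the keeper's upright round dark knob, 15 mm diameter, 22 mm high, top 77.5 mm above the bench; at (36, -66) mm in the base frame when open. The keeper is a steel bar 6 mm thick, underside 49.5 mm above the bench, in a guide at the base's -y edge; it passes 2 mm over the seated nose and rubs or jams on it if the nose is not home.
- refacing_stone: grey refacing stone with a red face, 32x72x22 mm. Bystander, not to be disturbed; origin at the centre of its underside.
- disc_stack: dark stack of round sample discs, 63 mm across, 13 mm high. Bystander, not to be disturbed; origin at the centre of its underside.
- loupe: black round loupe, 37 mm across, 42 mm high. Bystander, not to be disturbed; origin at the centre of its underside.
- stopwatch: white round stopwatch lying flat, 65x58x14 mm. Bystander, not to be disturbed; origin at the centre of its underside.
There are look-alikes about, which are no part of the job. Leave any red look-alike of the stage alone.

How it is judged:
On the way, in this order (a step that is already met when the one before it is completed fails the run):
1. all three balls fully home in cup, groove and pad, the keeper still open (z of foot_nose in the frame of base between 0.0235 and 0.0268 m and z of foot_left in the frame of base between 0.0235 and 0.0268 m and z of foot_right in the frame of base between 0.0235 and 0.0268 m and x of foot_nose in the frame of base between 0.04 and 0.06 m and horizontal distance between foot_nose and base below 0.06 m and value of joint keeper below 0.008 m), for 0.2 s.
2. the keeper slid all the way over the nose (value of joint keeper above 0.021 m), for 0.2 s.
At the end, for the whole second after the job is handed in: The stage rests, released and still, with its nose at the cup and all three ball centres 25.3 mm above the bench (23.5 to 26.8 mm), and the keeper is slid at least 21 of its 25 mm over the nose (z of foot_nose in the frame of base between 0.0235 and 0.0268 m and z of foot_left in the frame of base between 0.0235 and 0.0268 m and z of foot_right in the frame of base between 0.0235 and 0.0268 m and x of foot_nose in the frame of base between 0.04 and 0.06 m and horizontal distance between foot_nose and base below 0.06 m and value of joint keeper above 0.021 m and linear speed of stage below 0.01 m/s and angular speed of stage below 0.1 rad/s); the robot touches nothing.
It fails at once if stage and base pressed together with more than 25 N (contact force between stage and base above 25 N).
It fails at once if a bystander moved more than 10 mm (distance of any of refacing_stone, disc_stack, loupe, stopwatch from where it was at the start of the episode above 0.01 m).
It also fails if it takes over 72 s, if anything falls off the work surface, if the arm or the gripper's body presses on something with over 40 N, if the wrist force passes 120 N, or if a joint passes its speed limit or range.

### The arm

A 6-joint arm with a two-finger parallel gripper is mounted at the origin on a cart in front of the work surface, level with it; the furniture and walls round the work are solid. World frame = base frame: x ahead of the robot, y to its left, z up, the work surface at z = 0. Lengths are in m, angles in rad, forces in N, time in s.
With the tool pointing down it reaches from about 0.15 to 0.775 m from the base axis. Payload 6.1 kg.
Tool frame: the origin (TCP) lies at the very end of the fingers, on their centre line; the grasp point (between the pads) lies 19 mm behind it (grasp_offset is the distance from the TCP to the grasp point, in m); z points along the fingers, y is the line along which they close (so a half turn about z gives the same grasp; the last joint's range is limited). The gripper opens to 85 mm and grips with 20 to 120 N. Pads are 22 mm wide; open, the fingers measure 114 mm over their backs; the gripper's body (76 mm by 85 mm) begins 54 mm behind the grasp point. The pads swing forward as they close: fully open they stand 13 mm farther back than shut.
Start: joints at [1.105, 0.126, -0.04, 1.405, 0, 1.571], TCP at [0.236, 0.469, 0.231] pointing down, gripper open.
Joint ranges: [-2.72, 2.72], [-0.95, 1.95], [-1.27, 1.35], [-1.78, 2.02], [-1.46, 1.47], [-3.14, 3.14]. Speed limits (rad/s): [2.39, 2.39, 3.01, 3.14, 3.14, 3.14].

### API

Orientations are given as a rotation vector (axis times angle).
In Python, from station import observe, grab_frame, camera_info, close_job, look_for, regions_of, grasp_offset gives the robot as it stands.
- The arm moves only by the tool carry_out, never from a script. Its argument "increments" is a list of rows, each an object of numbers: "tx", "ty", "tz": the shift along the tool's x, y, z in m; "wx", "wy", "wz": the turn, a rotation vector about the tool's x, y, z in rad; "gripper": the closure in counts, from 0 (fully open) to 255 (shut). In form: [{"tx": .., "ty": .., "tz": .., "wx": .., "wy": .., "wz": .., "gripper": ..}, ...]. A call has 1 to 12 rows; each row is the pose to reach, as a shift and turn from the pose commanded when the call began, along the tool's axes at that moment; what a row does not reach only later rows make up. A row lasts 1/12 s, in which the tool goes at most 41.7 mm and 7.16 degrees, less where a joint would pass 70% of its speed; a pose out of reach is approached as far as the arm can. A call with a gripper value outside its range is refused whole. The fingers move at their own pace and stop on an object; the grip force is fixed at half the most. Time passes only in rows, so rows that repeat a pose let the fingers close. It gives the time, the measured TCP pose, the force, the opening and the grip force at its end, in the units of the state.
- observe(): the state, without advancing time (a new reading comes with each control period).
- grab_frame(name): name is "scene" or "top"; returns the picture (420x560x3 uint8, blue, green, red); there is no depth.
- camera_info(name): a dict with "mtx" (3x3 intrinsics, pixels), "k1" (the pictures are not rectified: a ray, as slopes to the right and down, at radius r is drawn at 1 + k1 r^2 times it, then the intrinsics apply), "camera_from_world" (4x4, takes a point from world to camera coordinates). Camera axes: x right, y up, looking along -z (the intrinsics and any distortion apply to the point x, -y, -z); pixel columns grow to the right and rows downward; lengths in m; the calibration is good to about 2 mm. A picture is of the moment at which its call begins. camera_info takes no time and is no camera call.
- close_job(): hands the job in; it is judged then, once.
Trained networks look in the newest picture that a camera, given by its name, has taken for a name from the list of things; names that differ only in an ending like _2 or _b are one class to them, and where a whole thing is asked for, a point or a joint stands for the part that bears it (a point fixed in the world has none). Each returns a list of dicts, best first, with "confidence" (0 to 1); they miss things now and then, are a little off and sometimes report something else, mostly with a low value. They report only what shows in the picture. A call takes as long as a camera call. They do not tell look-alikes from the thing itself.
- look_for(camera, target): "point" ([row, column] in pixels, amid what is visible of it).
- regions_of(camera, target): "mask" (420x560 bool, what is visible of it) and "point" ([row, column] in pixels, amid what is visible of it).
The state is a dict: "clock": time; "joints": joint angles; "joint_velocities": joint speeds; "joint_efforts": joint torques, N m; "position": TCP position; "tcp_rot": TCP orientation; "force": force on the tool from outside, world axes, zero at the start; "moment": the same for the moment, N m; "width": finger opening in m; "grasp_force": force on a finger pad.
Only numpy, scipy, OpenCV 4.12 (cv2) and the standard library are available. Lean on these libraries where they do the work, as an engineer would, in place of code of your own. Each camera call takes 0.05 s, during which the arm holds its last target. There are 200 camera calls.

## Working session

There is one attempt and no reset: what is moved stays moved. The work goes in short steps, Python scripts to look and compute and a tool call to move; the robot and the scene stay as the last step left them, time stands still between calls to the robot, and variables do not carry over. Pictures are saved under pics/ and viewed, at most 12 in all, crops included, and the job is handed in when it is done.

Besides the shell and the picture viewer there is one more tool, called after "Emit:" as name(argument=value, ...), one argument or row to a line, values as JSON. carry_out: Moves the arm, as the interface text tells. Its arguments: {"type":"object","properties":{"increments":{"type":"array"}},"required":["increments"]}

```bash
ls; mkdir -p pics; cat > h.py <<'E'
import numpy as np, cv2
from station import *
from scipy.spatial.transform import Rotation as R
def project(cam,P):
    c=camera_info(cam);T=np.array(c["camera_from_world"]);K=np.array(c["mtx"])
    p=np.atleast_2d(P)@T[:3,:3].T+T[:3,3]
    s=np.stack([p[:,0]/-p[:,2],-p[:,1]/-p[:,2]],1)
    s=s*(1+c["k1"]*(s**2).sum(1,keepdims=True))
    return s@K[:2,:2].T+K[:2,2]   # col,row
def ray(cam,col,row):
    c=camera_info(cam);T=np.array(c["camera_from_world"]);K=np.array(c["mtx"])
    d=np.linalg.solve(K,[col,row,1])[:2];s=d.copy()
    for _ in range(20): s=d/(1+c["k1"]*(s@s))
    v=T[:3,:3].T@np.array([s[0],-s[1],-1]);o=-T[:3,:3].T@T[:3,3]
    return o,v
def atz(cam,col,row,z):
    o,v=ray(cam,col,row);return o+v*(z-o[2])/v[2]
E
python3 - <<'E'
from h import *
for n in("scene","top"):
    f=grab_frame(n);cv2.imwrite(f"pics/{n}0.png",f)
    for t in["stage","base","keeper_knob","grip","cup_nominal"]:
        try:
            for d in look_for(n,t)[:4]: print(n,t,np.round(d["point"]),round(d["confidence"],2), np.round(atz(n,d["point"][1],d["point"][0],0.03),3))
        except Exception as e: print(n,t,e)
    c=camera_info(n);T=np.array(c["camera_from_world"]);print(-T[:3,:3].T@T[:3,3],c["k1"],np.array(c["mtx"])[0])
print(observe(),grasp_offset)
E
```

```text
pics
scene stage [273. 246.] 0.83 [0.532 0.435 0.03 ]
scene stage [299. 160.] 0.78 [0.532 0.601 0.03 ]
scene stage [250. 299.] 0.45 [0.555 0.302 0.03 ]
scene base [257. 310.] 0.56 [0.519 0.3   0.03 ]
scene keeper_knob [249. 299.] 0.61 [0.559 0.299 0.03 ]
scene grip [301. 160.] 0.74 [0.526 0.604 0.03 ]
scene grip [274. 243.] 0.66 [0.531 0.442 0.03 ]
[-0.09872723  0.73889693  0.43883143] -0.11194419120083263 [429.65846893   0.         273.58983744]
top stage [230. 226.] 0.75 [0.548 0.443 0.03 ]
top stage [240. 156.] 0.56 [0.53  0.605 0.03 ]
top base [225. 300.] 0.91 [0.554 0.27  0.03 ]
top keeper_knob [237. 281.] 0.49 [0.527 0.316 0.03 ]
top grip [229. 226.] 0.87 [0.549 0.444 0.03 ]
top grip [244. 156.] 0.56 [0.518 0.603 0.03 ]
top cup_nominal [226. 301.] 0.85 [0.552 0.269 0.03 ]
[0.52155711 0.32377854 0.91458005] 0.007692622968062217 [381.31924194   0.         279.72261201]
{'clock': 0.6, 'joints': array([ 1.10497840e+00,  1.25736753e-01, -3.96377978e-02,  1.40539372e+00,
       -2.98674481e-05,  1.57076632e+00]), 'joint_velocities': array([ 4.81891994e-05, -3.47635120e-04,  7.48644778e-04, -1.49439659e-03,
        8.98514587e-04,  7.20464074e-04]), 'joint_efforts': array([-4.71565059e-06, -4.35430634e+01,  3.52944553e+01,  1.14066777e-03,
       -4.28848227e-05,  6.44739035e-07]), 'position': array([0.23579772, 0.46902807, 0.23131041]), 'tcp_rot': array([7.25053532e-01, 3.05674312e+00, 3.20527525e-05]), 'force': array([ 0.2794156 ,  0.45608164, -0.08049787]), 'moment': array([ 0.00392186,  0.01167441, -0.02267176]), 'grasp_force': 0.0, 'width': 0.08546666741815653} 0.0187
```

View pics/top0.png

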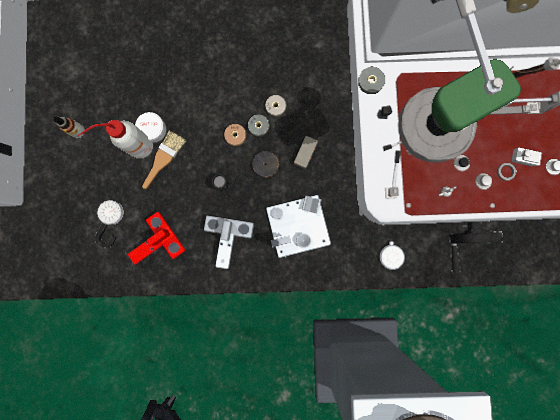

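```bash
python3 - <<'E'
import cv2
f=cv2.imread("pics/top0.png")[170:300,110:370];cv2.imwrite("pics/topc.png",cv2.resize(f,(780,390),interpolation=cv2.INTER_CUBIC))
f=cv2.imread("pics/scene0.png")[200:340,110:390];cv2.imwrite("pics/scenec.png",cv2.resize(f,(800,400),interpolation=cv2.INTER_CUBIC))
E
```

```text
(no output)
```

View pics/topc.png

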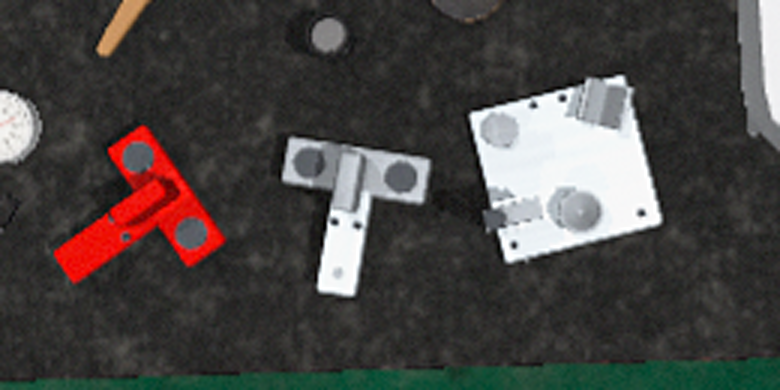

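View pics/scenec.png

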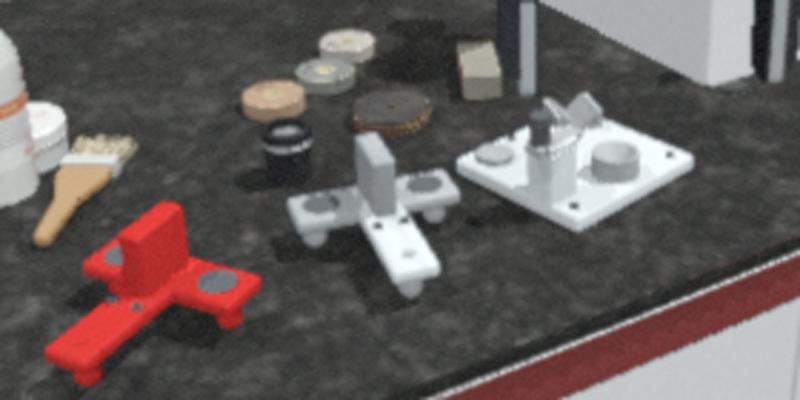

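The top crop shows two T candidates: the red look-alike at about (row 238, col 157), and the aluminium stage with its nose towards the robot at about (230, 226). I choose the aluminium one. The base is at about (225, 300), with pad upper-left, vee upper-right, cup lower-middle and knob on the left.

```bash
cat >> h.py <<'E'
from scipy.optimize import least_squares
def fit(obs,x0):
    """obs: list of (cam,col,row,localxyz) -> x,y,yaw on bench"""
    def res(p):
        r=[]
        for cam in set(o[0] for o in obs):
            L=np.array([o[3] for o in obs if o[0]==cam],float);U=np.array([o[1:3] for o in obs if o[0]==cam])
            W=L@R.from_euler('z',p[2]).as_matrix().T+[p[0],p[1],0]
            r.append(project(cam,W)-U)
        return np.concatenate(r).ravel()
    s=least_squares(res,x0,loss='soft_l1');return s.x,res(s.x).reshape(-1,2)
E
python3 - <<'E'
from h import *
c=lambda u,v:((u+.5)/3-.5+110,(v+.5)/3-.5+170)
st=[(289,137,-48,-56,30),(432,158,-48,56,30),(425,204,-12,56,30),(281,182,-12,-56,30),(317,293,66,-15,30),(353,297,66,15,30),(310,163,-30,-42,30),(401,177,-30,42,30),(338,272,50,0,30)]
ba=[(469,113,-50,-64,12),(627,75,-50,64,12),(662,225,72,64,12),(508,264,72,-64,12),(499,130,-30,-42,17.3),(605,103,-30,42,27),(495,216,36,-66,77.5)]
for n,k,x0 in(("stage",st,[.53,.44,3.0]),("base",ba,[.53,.27,3.3])):
    o=[("top",*c(u,v),np.array([x,y,z])/1e3) for u,v,x,y,z in k]
    p,r=fit(o,x0);print(n,np.round(p,4));print(np.round(r,1).tolist())
for b in (1,):
    pb=p; Rm=R.from_euler('z',p[2]).as_matrix()
    for u,v in((576,212),):
        w=atz("top",*c(u,v),.029);print("cup local",Rm.T@(w-[p[0],p[1],0]))
s=grab_frame("top");t=grab_frame("scene")
cu,ru=project("top",[[p[0],p[1],.02]])[0];a=cv2.resize(s[int(ru)-35:int(ru)+35,int(cu)-35:int(cu)+35],(560,560),interpolation=cv2.INTER_CUBIC);print("off",int(ru)-35,int(cu)-35)
cv2.imwrite("pics/basetop8.png",a)
cu,ru=project("scene",[[p[0],p[1],.02]])[0];a=cv2.resize(t[int(ru)-30:int(ru)+30,int(cu)-45:int(cu)+45],(800,534),interpolation=cv2.INTER_CUBIC);print("off",int(ru)-30,int(cu)-45,800/90)
cv2.imwrite("pics/basescene.png",a)
E
```

```text
stage [0.5259 0.4423 2.9598]
[[-0.2, -0.3], [-0.2, 0.1], [-0.3, 0.1], [-0.1, 0.0], [-0.2, -0.6], [0.7, 0.0], [-2.5, -0.4], [3.0, 0.5], [0.4, 0.4]]
base [0.5639 0.276  3.3563]
[[0.0, -0.1], [-0.5, -0.3], [0.7, -0.4], [-0.7, -0.3], [1.0, 0.0], [0.6, 0.1], [-1.1, 1.3]]
cup local [ 0.04608292 -0.00196482  0.029     ]
off 186 262
off 219 261 8.88888888888889
```

View pics/basetop8.png

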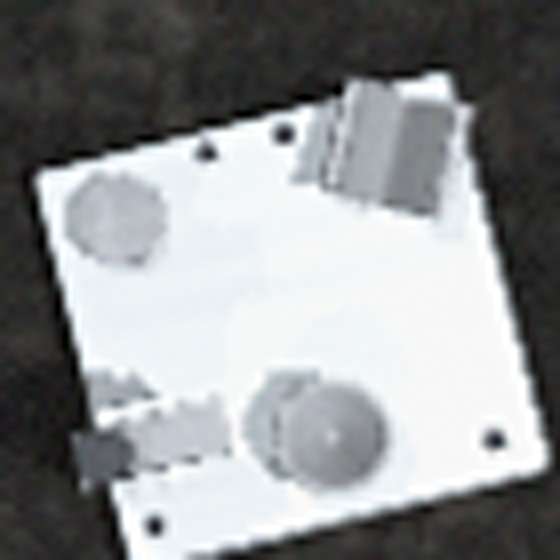

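View pics/basescene.png

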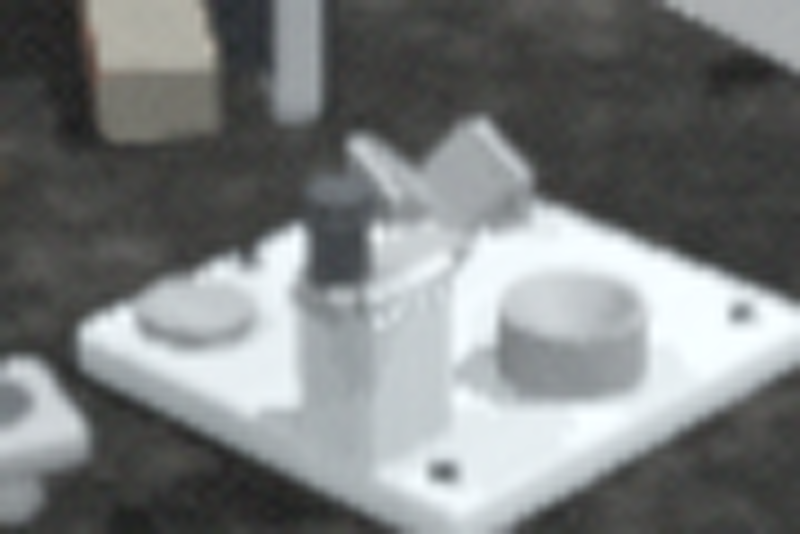

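The close crops show the cup rim centred at about (434, 335) in the 8x top crop, and the pad at (218, 117). The knob is at (457, 104), and the plate corners are clear.

```bash
python3 - <<'E'
from h import *
c8=lambda u,v:((u+.5)/8-.5+262,(v+.5)/8-.5+186)
cs=lambda u,v:((u+.5)/8.889-.5+261,(v+.5)/8.9-.5+219)
T=[(38,172,-50,-64,12),(447,73,-50,64,12),(550,467,72,64,12),(117,218,-30,-42,17.3),(104,457,36,-66,77.5)]
c3=lambda u,v:((u+.5)/3-.5+110,(v+.5)/3-.5+170)
S=[(78,340,-50,-64,12),(195,308,-30,-42,17.3),(338,190,36,-66,77.5)]
oT=[("top",*c8(u,v),np.array([x,y,z])/1e3) for u,v,x,y,z in T]+[("top",*c3(508,264),np.array([.072,-.064,.012]))]
oS=[("scene",*cs(u,v),np.array([x,y,z])/1e3) for u,v,x,y,z in S]
for n,o in(("T",oT),("S",oS),("TS",oT+oS)):
    p,r=fit(o,[.56,.276,3.35]);print(n,np.round(p,4),np.round(r,1).tolist())
    Rm=R.from_euler('z',p[2]).as_matrix()
    print(" cup T",Rm.T@(atz("top",*c8(335.5,433.5),.029)-[p[0],p[1],0])," cup S",Rm.T@(atz("scene",*cs(573,312),.029)-[p[0],p[1],0]))
# vee middle from top: block rim centre
p,r=fit(oT,[.56,.276,3.35]);Rm=R.from_euler('z',p[2]).as_matrix()
print("vee",Rm.T@(atz("top",*c8(402,147),.027)-[p[0],p[1],0]))
# stage from scene too
st=[(441,272,66,15,30),(399,286,66,-15,30)]
k=lambda u,v:((u+.5)/(800/280)-.5+110,(v+.5)/(400/140)-.5+200)
ps=[.5259,.4423,2.9598];Rs=R.from_euler('z',ps[2]).as_matrix()
W=lambda q:Rs@(np.array(q)/1e3)+[ps[0],ps[1],0]
for nm,(u,v),q in(("bar top near-nose..",(376,142),(-20,0,71)),("nose L",(438,268),(66,15,30)),("nose R",(399,281),(66,-15,30)),("dot",(408,253),(50,0,30))):
    print(nm,np.array(k(u,v)),project("scene",W(q))[0], "top",project("top",W(q))[0])
print("grip world",W((-20,0,71)))
E
```

```text
T [0.5642 0.2762 3.3642] [[-0.5, 0.3], [0.5, -0.6], [0.8, -0.0], [0.7, 0.2], [-0.9, 0.3], [-0.5, -0.2]]
 cup T [0.04617009 0.00225247 0.029     ]  cup S [0.04996681 0.00057857 0.029     ]
S [0.5644 0.2756 3.398 ] [[-0.7, -0.7], [0.3, 0.0], [0.2, 0.5]]
 cup T [4.62239561e-02 5.51518504e-05 2.90000000e-02]  cup S [ 0.04996184 -0.0017463   0.029     ]
TS [0.5639 0.2757 3.3694] [[-0.4, 0.6], [0.5, -0.6], [1.1, -0.1], [0.8, 0.4], [-0.6, 0.6], [-0.1, -0.0], [-0.7, -1.1], [0.2, -0.2], [-0.8, 0.5]]
 cup T [0.04578909 0.00162108 0.029     ]  cup S [ 4.95769534e-02 -7.27632691e-05  2.90000000e-02]
vee [-0.02978571  0.04228934  0.027     ]
bar top near-nose.. [241.275 249.375] [240.24179806 251.14910106] top [225.27262905 230.21448112]
nose L [262.975 293.475] [263.65791891 291.9412895 ] top [228.00496845 268.68502578]
nose R [249.325 298.025] [247.07526071 295.52696447] top [215.11177968 266.67390009]
dot [252.475 288.225] [252.59482101 289.04398066] top [222.70763367 260.74741757]
grip world [0.54557042 0.43868414 0.071     ]
```

```bash
cat > go.py <<'E'
import sys
from h import *
# usage: go.py x y z heading(of tool y, world)
o=observe();Rt=R.from_rotvec(o["tcp_rot"]);M=Rt.as_matrix();p=o["position"]
h=np.arctan2(M[1,1],M[0,1])
print("t",round(o["clock"],2),"p",np.round(p,4),"h",round(h,4),"tilt",np.round(M[:,2],3),"F",np.round(o["force"],1),"M",np.round(o["moment"],2),"w",round(o["width"],4),"g",round(o["grasp_force"],1))
if len(sys.argv)>4:
    x,y,z,hh=map(float,sys.argv[1:5])
    Y=np.array([np.cos(hh),np.sin(hh),0]);Z=np.array([0,0,-1.]);X=np.cross(Y,Z)
    W=(Rt.inv()*R.from_matrix(np.stack([X,Y,Z],1))).as_rotvec()
    print("shift",np.round(M.T@(np.array([x,y,z])-p),4),"turn",np.round(W,4))
E
python3 go.py .5456 .4387 .15 1.389
```

```text
t 0.7 p [0.2358 0.4691 0.2313] h 1.105 tilt [ 0.  0. -1.] F [-0.5 -0.8  0.5] M [ 0.02 -0.01  0.01] w 0.0851 g 0.0
shift [-0.2904  0.112   0.0813] turn [ 1.00e-04  0.00e+00 -2.84e-01]
```

Emit:
carry_out(
  increments=[
    {"tx": -0.024, "ty": 0.009, "tz": 0.007, "wz": -0.024},
    {"tx": -0.056, "ty": 0.022, "tz": 0.016, "wz": -0.055},
    {"tx": -0.089, "ty": 0.034, "tz": 0.025, "wz": -0.087},
    {"tx": -0.121, "ty": 0.047, "tz": 0.034, "wz": -0.118},
    {"tx": -0.153, "ty": 0.059, "tz": 0.043, "wz": -0.15},
    {"tx": -0.185, "ty": 0.071, "tz": 0.052, "wz": -0.18},
    {"tx": -0.217, "ty": 0.084, "tz": 0.061, "wz": -0.21},
    {"tx": -0.245, "ty": 0.095, "tz": 0.069, "wz": -0.24},
    {"tx": -0.268, "ty": 0.103, "tz": 0.075, "wz": -0.265},
    {"tx": -0.283, "ty": 0.109, "tz": 0.079, "wz": -0.28},
    {"tx": -0.2904, "ty": 0.112, "tz": 0.0813, "wz": -0.284},
    {"tx": -0.2904, "ty": 0.112, "tz": 0.0813, "wz": -0.284},
  ],
)

```text
invalid input at $.increments[0]: expected keys tx, ty, tz, wx, wy, wz, gripper
```

```bash
python3 go.py .5456 .4387 .039 1.389; python3 -c "
from h import *
a=grab_frame('scene')[180:320,150:340];cv2.imwrite('pics/s1.png',cv2.resize(a,(760,560),interpolation=cv2.INTER_CUBIC))"
```

```text
t 0.7 p [0.2358 0.4691 0.2313] h 1.105 tilt [ 0.  0. -1.] F [-0.5 -0.8  0.5] M [ 0.02 -0.01  0.01] w 0.0851 g 0.0
shift [-0.2904  0.112   0.1923] turn [ 1.00e-04  0.00e+00 -2.84e-01]
```

View pics/s1.png

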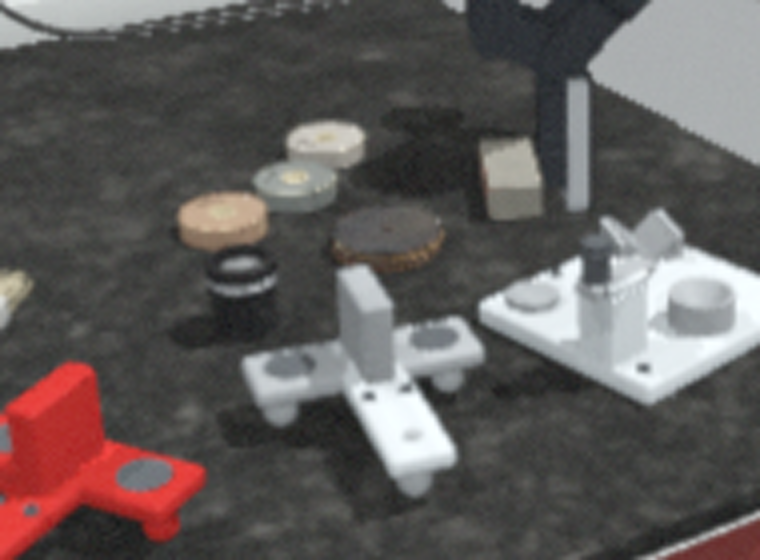

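The move was refused because each row needs all its keys. The picture shows the aluminium stage with its grip bar at about (320, 365) in the crop, and the arm still at its start pose.

Emit:
carry_out(
  increments=[
    {"tx": -0.024, "ty": 0.009, "tz": 0.007, "wx": 0, "wy": 0, "wz": -0.024, "gripper": 0},
    {"tx": -0.056, "ty": 0.022, "tz": 0.016, "wx": 0, "wy": 0, "wz": -0.055, "gripper": 0},
    {"tx": -0.089, "ty": 0.034, "tz": 0.025, "wx": 0, "wy": 0, "wz": -0.087, "gripper": 0},
    {"tx": -0.121, "ty": 0.047, "tz": 0.034, "wx": 0, "wy": 0, "wz": -0.118, "gripper": 0},
    {"tx": -0.153, "ty": 0.059, "tz": 0.043, "wx": 0, "wy": 0, "wz": -0.15, "gripper": 0},
    {"tx": -0.185, "ty": 0.071, "tz": 0.052, "wx": 0, "wy": 0, "wz": -0.18, "gripper": 0},
    {"tx": -0.217, "ty": 0.084, "tz": 0.061, "wx": 0, "wy": 0, "wz": -0.21, "gripper": 0},
    {"tx": -0.245, "ty": 0.095, "tz": 0.069, "wx": 0, "wy": 0, "wz": -0.24, "gripper": 0},
    {"tx": -0.268, "ty": 0.103, "tz": 0.075, "wx": 0, "wy": 0, "wz": -0.265, "gripper": 0},
    {"tx": -0.283, "ty": 0.109, "tz": 0.079, "wx": 0, "wy": 0, "wz": -0.28, "gripper": 0},
    {"tx": -0.2904, "ty": 0.112, "tz": 0.0813, "wx": 0, "wy": 0, "wz": -0.284, "gripper": 0},
    {"tx": -0.2904, "ty": 0.112, "tz": 0.0813, "wx": 0, "wy": 0, "wz": -0.284, "gripper": 0},
  ],
)

```text
clock: 1.75
position: [0.5467, 0.438, 0.1485]
tcp_rot: [-0.288, -3.127, 0.002]
force: [-1.3, -0.3, -0.7]
width: 0.0852
grasp_force: 0.0
```

```bash
python3 go.py .5456 .4387 .039 1.389; python3 -c "
from h import *
a=grab_frame('scene')[180:320,150:340];cv2.imwrite('pics/s2.png',cv2.resize(a,(760,560),interpolation=cv2.INTER_CUBIC))"
```

```text
t 1.75 p [0.5467 0.438  0.1485] h 1.3871 tilt [-0.001 -0.001 -1.   ] F [-1.3 -0.3 -0.7] M [-0.02  0.02  0.03] w 0.0852 g 0.0
shift [0.0011 0.0006 0.1095] turn [-0.0013 -0.0009 -0.0019]
```

View pics/s2.png

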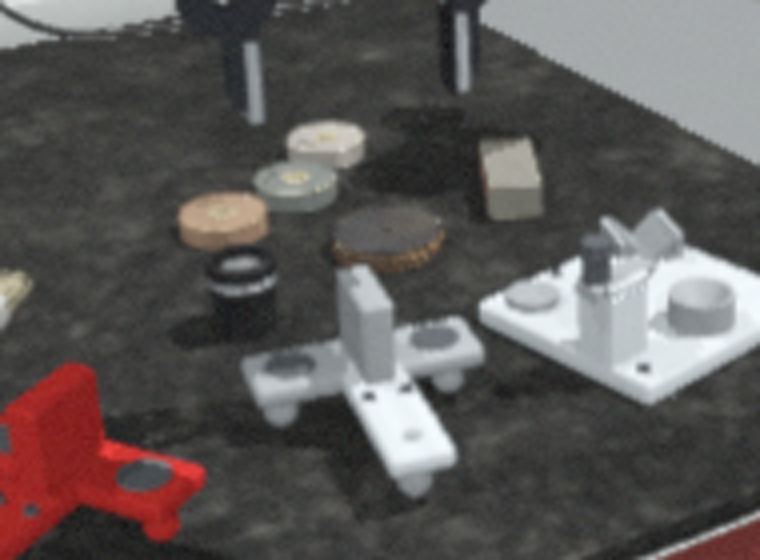

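The open fingers hang above and astride the grip bar: tips at about (120, 252) and (92, 462) in the crop, bar at (300, 365). Next I go down and grip.

Emit:
carry_out(
  increments=[
    {"tx": 0.001, "ty": 0.0006, "tz": 0.015, "wx": 0, "wy": 0, "wz": -0.002, "gripper": 0},
    {"tx": 0.001, "ty": 0.0006, "tz": 0.035, "wx": 0, "wy": 0, "wz": -0.002, "gripper": 0},
    {"tx": 0.001, "ty": 0.0006, "tz": 0.06, "wx": 0, "wy": 0, "wz": -0.002, "gripper": 0},
    {"tx": 0.001, "ty": 0.0006, "tz": 0.08, "wx": 0, "wy": 0, "wz": -0.002, "gripper": 0},
    {"tx": 0.001, "ty": 0.0006, "tz": 0.095, "wx": 0, "wy": 0, "wz": -0.002, "gripper": 0},
    {"tx": 0.001, "ty": 0.0006, "tz": 0.105, "wx": 0, "wy": 0, "wz": -0.002, "gripper": 0},
    {"tx": 0.001, "ty": 0.0006, "tz": 0.109, "wx": 0, "wy": 0, "wz": -0.002, "gripper": 0},
    {"tx": 0.001, "ty": 0.0006, "tz": 0.109, "wx": 0, "wy": 0, "wz": -0.002, "gripper": 0},
    {"tx": 0.001, "ty": 0.0006, "tz": 0.109, "wx": 0, "wy": 0, "wz": -0.002, "gripper": 0},
  ],
)

```text
clock: 2.55
position: [0.5446, 0.44, 0.0422]
tcp_rot: [0.281, 3.128, 0.002]
force: [-0.6, -0.1, 0.5]
width: 0.0852
grasp_force: 0.0
```

```bash
python3 go.py .5456 .4387 .039 1.389
```

```text
t 2.55 p [0.5446 0.44   0.0422] h 1.3914 tilt [ 0.001  0.001 -1.   ] F [-0.6 -0.1  0.5] M [0.02 0.   0.01] w 0.0852 g 0.0
shift [-0.0012 -0.0011  0.0032] turn [0.001  0.0009 0.0024]
```

Emit:
carry_out(
  increments=[
    {"tx": 0, "ty": 0, "tz": 0.001, "wx": 0, "wy": 0, "wz": 0, "gripper": 120},
    {"tx": 0, "ty": 0, "tz": 0.001, "wx": 0, "wy": 0, "wz": 0, "gripper": 180},
    {"tx": 0, "ty": 0, "tz": 0.001, "wx": 0, "wy": 0, "wz": 0, "gripper": 255},
    {"tx": 0, "ty": 0, "tz": 0.001, "wx": 0, "wy": 0, "wz": 0, "gripper": 255},
    {"tx": 0, "ty": 0, "tz": 0.001, "wx": 0, "wy": 0, "wz": 0, "gripper": 255},
    {"tx": 0, "ty": 0, "tz": 0.001, "wx": 0, "wy": 0, "wz": 0, "gripper": 255},
    {"tx": 0, "ty": 0, "tz": 0.001, "wx": 0, "wy": 0, "wz": 0, "gripper": 255},
    {"tx": 0, "ty": 0, "tz": 0.001, "wx": 0, "wy": 0, "wz": 0, "gripper": 255},
    {"tx": 0, "ty": 0, "tz": 0.001, "wx": 0, "wy": 0, "wz": 0, "gripper": 255},
  ],
)

```text
clock: 3.3
position: [0.5448, 0.4395, 0.0403]
tcp_rot: [0.282, 3.129, 0.0]
force: [-0.3, 0.1, 2.8]
width: 0.0152
grasp_force: 59.0
```

```bash
for i in 1; do python3 go.py; done; python3 -c "
from h import *
for i in range(8):
    grab_frame('top'); o=observe(); print(np.round(o['position'],4),np.round(o['tcp_rot'],3),np.round(o['force'],1),round(o['width'],4),o['grasp_force'])"
```

```text
t 3.3 p [0.5448 0.4395 0.0403] h 1.3911 tilt [ 0.  0. -1.] F [-0.3  0.1  2.8] M [-0.06  0.02  0.11] w 0.0152 g 59.0
[0.5448 0.4395 0.0403] [0.282 3.129 0.   ] [-0.2 -1.   2.9] 0.0149 59.029768109321594
[0.5448 0.4395 0.0403] [0.282 3.129 0.   ] [-0.8  0.3  2.9] 0.0152 59.056214690208435
[0.5448 0.4395 0.0403] [0.282 3.129 0.   ] [0.1 0.  3.4] 0.015 59.08084809780121
[0.5448 0.4395 0.0403] [0.282 3.129 0.   ] [ 0.4 -0.1  2.7] 0.0151 59.1047465801239
[0.5448 0.4395 0.0403] [0.282 3.128 0.   ] [-0.7 -0.5  3.2] 0.015 59.12849843502045
[0.5448 0.4395 0.0403] [0.282 3.129 0.   ] [0.1 0.6 4.2] 0.0153 59.1504567861557
[0.5449 0.4395 0.0403] [0.282 3.128 0.   ] [ 0.3 -1.1  4.4] 0.0149 59.17423188686371
[0.5448 0.4395 0.0403] [0.282 3.129 0.   ] [ 1.1 -0.1  3.5] 0.0149 59.19586479663849
```

Emit:
carry_out(
  increments=[
    {"tx": 0, "ty": 0, "tz": -0.005, "wx": 0, "wy": 0, "wz": 0, "gripper": 255},
    {"tx": 0, "ty": 0, "tz": -0.015, "wx": 0, "wy": 0, "wz": 0, "gripper": 255},
    {"tx": 0, "ty": 0, "tz": -0.03, "wx": 0, "wy": 0, "wz": 0, "gripper": 255},
    {"tx": 0, "ty": 0, "tz": -0.05, "wx": 0, "wy": 0, "wz": 0, "gripper": 255},
    {"tx": 0, "ty": 0, "tz": -0.07, "wx": 0, "wy": 0, "wz": 0, "gripper": 255},
    {"tx": 0, "ty": 0, "tz": -0.085, "wx": 0, "wy": 0, "wz": 0, "gripper": 255},
    {"tx": 0, "ty": 0, "tz": -0.096, "wx": 0, "wy": 0, "wz": 0, "gripper": 255},
    {"tx": 0, "ty": 0, "tz": -0.1, "wx": 0, "wy": 0, "wz": 0, "gripper": 255},
    {"tx": 0, "ty": 0, "tz": -0.1, "wx": 0, "wy": 0, "wz": 0, "gripper": 255},
    {"tx": 0, "ty": 0, "tz": -0.1, "wx": 0, "wy": 0, "wz": 0, "gripper": 255},
  ],
)

```text
clock: 4.53
position: [0.5444, 0.4393, 0.1391]
tcp_rot: [-0.282, -3.128, 0.001]
force: [0.7, 0.2, -5.1]
width: 0.0149
grasp_force: 58.7
```

```bash
python3 go.py .586 .2796 .14 1.794
```

```text
t 4.53 p [0.5444 0.4393 0.1391] h 1.391 tilt [-0.001 -0.001 -1.   ] F [ 0.7  0.2 -5.1] M [-0.03  0.07  0.03] w 0.0149 g 58.7
shift [-0.0695 -0.1497 -0.0008] turn [-0.0007 -0.001  -0.403 ]
```

Emit:
carry_out(
  increments=[
    {"tx": -0.004, "ty": -0.008, "tz": 0, "wx": 0, "wy": 0, "wz": -0.022, "gripper": 255},
    {"tx": -0.01, "ty": -0.022, "tz": 0, "wx": 0, "wy": 0, "wz": -0.06, "gripper": 255},
    {"tx": -0.019, "ty": -0.041, "tz": 0, "wx": 0, "wy": 0, "wz": -0.11, "gripper": 255},
    {"tx": -0.028, "ty": -0.06, "tz": 0, "wx": 0, "wy": 0, "wz": -0.16, "gripper": 255},
    {"tx": -0.037, "ty": -0.08, "tz": 0, "wx": 0, "wy": 0, "wz": -0.215, "gripper": 255},
    {"tx": -0.046, "ty": -0.1, "tz": 0, "wx": 0, "wy": 0, "wz": -0.27, "gripper": 255},
    {"tx": -0.055, "ty": -0.118, "tz": 0, "wx": 0, "wy": 0, "wz": -0.318, "gripper": 255},
    {"tx": -0.062, "ty": -0.134, "tz": 0, "wx": 0, "wy": 0, "wz": -0.36, "gripper": 255},
    {"tx": -0.067, "ty": -0.144, "tz": 0, "wx": 0, "wy": 0, "wz": -0.388, "gripper": 255},
    {"tx": -0.0695, "ty": -0.1497, "tz": 0, "wx": 0, "wy": 0, "wz": -0.403, "gripper": 255},
    {"tx": -0.0695, "ty": -0.1497, "tz": 0, "wx": 0, "wy": 0, "wz": -0.403, "gripper": 255},
    {"tx": -0.0695, "ty": -0.1497, "tz": 0, "wx": 0, "wy": 0, "wz": -0.403, "gripper": 255},
  ],
)

```text
clock: 5.53
position: [0.5859, 0.2798, 0.1392]
tcp_rot: [0.348, -3.121, -0.0]
force: [0.7, 0.6, -3.4]
width: 0.015
grasp_force: 58.8
```

```bash
python3 go.py .586 .2796 .068 1.794;python3 -c "
from h import *
a=grab_frame('scene')[190:300,220:370];cv2.imwrite('pics/s3.png',cv2.resize(a,(750,550),interpolation=cv2.INTER_CUBIC))"
```

```text
t 5.53 p [0.5859 0.2798 0.1392] h 1.793 tilt [-0.001 -0.    -1.   ] F [ 0.7  0.6 -3.4] M [-0.02  0.06 -0.01] w 0.015 g 58.8
shift [-0.0001 -0.0002  0.0712] turn [ 0.0002 -0.0013 -0.001 ]
```

View pics/s3.png

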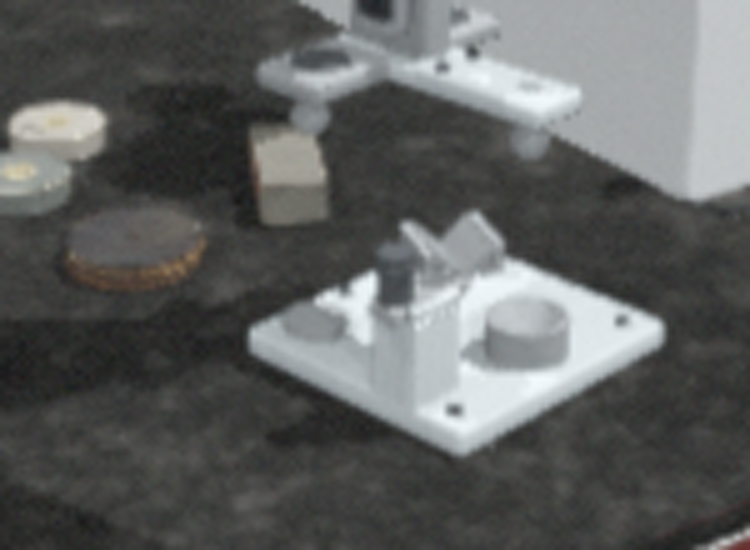

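The stage is held level over the base. In this crop the nose ball is at about (140, 530) above the cup mouth at (318, 527), and the right ball is at (113, 311) above the pad at (321, 317). I compare them numerically.

```bash
python3 -c "
from h import *
k=lambda u,v:((u+.5)/5-.5+220,(v+.5)/5-.5+190)
Rm=R.from_euler('z',3.364).as_matrix()
a=atz('scene',*k(530,141),.107);b=atz('scene',*k(527,318),.029)
print('nose',a,'cup',b,'nose-cup in base',Rm.T@(a-b))
a=atz('scene',*k(310,114),.107);b=atz('scene',*k(317,321),.0173)
print('rf',a,'pad',b,Rm.T@(a-b))
"
```

```text
nose [0.51776548 0.26410848 0.107     ] cup [0.51707693 0.26354883 0.029     ] nose-cup in base [-0.00079503 -0.00039399  0.078     ]
rf [0.58899613 0.32145117 0.107     ] pad [0.58022961 0.32486267 0.0173    ] [-0.00779809  0.00526118  0.0897    ]
```

```bash
python3 -c "
from h import *
k=lambda u,v:((u+.5)/5-.5+220,(v+.5)/5-.5+190)
o=[('scene',*k(u,v),np.array(q)/1e3) for u,v,q in((249,330,(-50,-64,12)),(460,432,(72,-64,12)),(665,318,(72,64,12)))]
p,r=fit(o,[.56,.276,3.36]);print(p,np.round(r,1).tolist())
c8=lambda u,v:((u+.5)/8-.5+262,(v+.5)/8-.5+186);c3=lambda u,v:((u+.5)/3-.5+110,(v+.5)/3-.5+170)
oT=[('top',*c8(u,v),np.array([x,y,12])/1e3) for u,v,x,y in((38,172,-50,-64),(447,73,-50,64),(550,467,72,64))]+[('top',*c3(508,264),np.array([.072,-.064,.012]))]
p,r=fit(oT,[.56,.276,3.36]);print(p,np.round(r,1).tolist())
# predicted pose of held stage in s3 crop
q=np.array([.5859,.2798,.1392-.0403]);h=1.793+np.pi/2;Rm=R.from_euler('z',h).as_matrix()
for n,l in dict(nose=(50,0,8),rf=(-30,-42,8),noseR=(66,-15,30),noseL=(66,15,30),xR=(-12,-56,30),xR2=(-48,-56,30)).items():
    P=q+Rm@((np.array(l)-[-19,0,0])/1e3); u=project('scene',P)[0]; print(n,np.round(((u-[220,190])+.5)*5-.5))
pb=[.5642,.2762,3.364]
for yaw in (3.364,3.385):
  Rm=R.from_euler('z',yaw).as_matrix()
  for n,l in dict(pad=(-30,-42,17.3),cLL=(-50,-64,12),cN=(72,-64,12),cR=(72,64,12),cup=(47,1.5,29),knob=(36,-66,77.5)).items():
    u=project('scene',np.array([pb[0],pb[1],0])+Rm@(np.array(l)/1e3))[0]; print(n,np.round(((u-[220,190])+.5)*5-.5))
"
```

```text
[0.56552785 0.27423518 3.36304201] [[-0.6, -0.6], [0.4, 0.0], [0.1, 0.3]]
[0.56388847 0.27633005 3.3624048 ] [[-0.5, 0.4], [0.5, -0.4], [0.7, 0.2], [-0.6, -0.1]]
nose [528. 141.]
rf [308. 116.]
noseR [536. 110.]
noseL [586.  89.]
xR [314.  86.]
xR2 [251.  64.]
pad [314. 317.]
cLL [244. 330.]
cN [460. 435.]
cR [664. 322.]
cup [523. 317.]
knob [389. 254.]
pad [315. 318.]
cLL [244. 332.]
cN [465. 435.]
cR [664. 320.]
cup [524. 316.]
knob [393. 255.]
```

Everything agrees within about 2 mm and the yaw is confirmed, so I lower close to contact.

Emit:
carry_out(
  increments=[
    {"tx": 0, "ty": 0, "tz": 0.008, "wx": 0, "wy": 0, "wz": 0, "gripper": 255},
    {"tx": 0, "ty": 0, "tz": 0.02, "wx": 0, "wy": 0, "wz": 0, "gripper": 255},
    {"tx": 0, "ty": 0, "tz": 0.034, "wx": 0, "wy": 0, "wz": 0, "gripper": 255},
    {"tx": 0, "ty": 0, "tz": 0.047, "wx": 0, "wy": 0, "wz": 0, "gripper": 255},
    {"tx": 0, "ty": 0, "tz": 0.058, "wx": 0, "wy": 0, "wz": 0, "gripper": 255},
    {"tx": 0, "ty": 0, "tz": 0.065, "wx": 0, "wy": 0, "wz": 0, "gripper": 255},
    {"tx": 0, "ty": 0, "tz": 0.07, "wx": 0, "wy": 0, "wz": 0, "gripper": 255},
    {"tx": 0, "ty": 0, "tz": 0.073, "wx": 0, "wy": 0, "wz": 0, "gripper": 255},
    {"tx": 0, "ty": 0, "tz": 0.074, "wx": 0, "wy": 0, "wz": 0, "gripper": 255},
    {"tx": 0, "ty": 0, "tz": 0.074, "wx": 0, "wy": 0, "wz": 0, "gripper": 255},
    {"tx": 0, "ty": 0, "tz": 0.074, "wx": 0, "wy": 0, "wz": 0, "gripper": 255},
  ],
)

```text
clock: 6.5
position: [0.5867, 0.2799, 0.0667]
tcp_rot: [-0.35, 3.121, 0.001]
force: [0.1, -0.5, -3.8]
width: 0.0147
grasp_force: 58.8
```

```bash
python3 go.py .586 .2796 .0576 1.792;python3 go.py; python3 -c "
from h import *
f=[]
for i in range(6):
    grab_frame('top');f.append(np.r_[observe()['force'],observe()['moment']])
print(np.mean(f,0).round(2),np.std(f,0).round(2))"
```

```text
t 6.5 p [0.5867 0.2799 0.0667] h 1.794 tilt [ 0.001  0.    -1.   ] F [ 0.1 -0.5 -3.8] M [-0.02 -0.    0.03] w 0.0147 g 58.8
shift [ 0.0007 -0.0002  0.0091] turn [0.0002 0.0011 0.002 ]
t 6.5 p [0.5867 0.2799 0.0667] h 1.794 tilt [ 0.001  0.    -1.   ] F [ 0.1 -0.5 -3.8] M [-0.02 -0.    0.03] w 0.0147 g 58.8
[ 0.15 -0.09 -4.   -0.   -0.   -0.  ] [0.55 0.55 0.61 0.01 0.01 0.02]
```

Emit:
carry_out(
  increments=[
    {"tx": 0.0005, "ty": 0, "tz": 0.001, "wx": 0, "wy": 0, "wz": 0, "gripper": 255},
    {"tx": 0.0005, "ty": 0, "tz": 0.002, "wx": 0, "wy": 0, "wz": 0, "gripper": 255},
    {"tx": 0.0005, "ty": 0, "tz": 0.003, "wx": 0, "wy": 0, "wz": 0, "gripper": 255},
    {"tx": 0.0005, "ty": 0, "tz": 0.003, "wx": 0, "wy": 0, "wz": 0, "gripper": 255},
    {"tx": 0.0005, "ty": 0, "tz": 0.003, "wx": 0, "wy": 0, "wz": 0, "gripper": 255},
  ],
)

```text
clock: 7.22
position: [0.5857, 0.2796, 0.0628]
tcp_rot: [0.35, -3.122, 0.0]
force: [-0.8, -0.1, -3.7]
width: 0.0149
grasp_force: 58.8
```

```bash
cat > st.py <<'E'
from h import *
f=[]
for i in range(4):
    grab_frame('top');o=observe();f.append(np.r_[o['force'],o['moment']])
f=np.mean(f,0);Rb=R.from_euler('z',3.363).as_matrix()
print("t",round(o["clock"],2),"p",np.round(o["position"],4),"rot",np.round(o["tcp_rot"],3),"Fbase",np.round(Rb.T@f[:3]-[0,0,-4.5],1),"Mbase",np.round(Rb.T@f[3:],2),"w",round(o["width"],4))
E
python3 st.py
```

```text
t 7.42 p [0.5858 0.2796 0.063 ] rot [ 0.35  -3.122 -0.   ] Fbase [ 0.5 -0.   0.9] Mbase [-0.01 -0.02 -0.02] w 0.0151
```

Emit:
carry_out(
  increments=[
    {"tx": 0, "ty": 0, "tz": 0.0005, "wx": 0, "wy": 0, "wz": 0, "gripper": 255},
    {"tx": 0, "ty": 0, "tz": 0.001, "wx": 0, "wy": 0, "wz": 0, "gripper": 255},
    {"tx": 0, "ty": 0, "tz": 0.0015, "wx": 0, "wy": 0, "wz": 0, "gripper": 255},
    {"tx": 0, "ty": 0, "tz": 0.002, "wx": 0, "wy": 0, "wz": 0, "gripper": 255},
    {"tx": 0, "ty": 0, "tz": 0.002, "wx": 0, "wy": 0, "wz": 0, "gripper": 255},
  ],
)

```text
clock: 7.83
position: [0.5857, 0.2796, 0.0608]
tcp_rot: [0.35, -3.122, 0.0]
force: [0.0, -1.1, -3.8]
width: 0.0154
grasp_force: 58.8
```

```bash
python3 st.py
```

```text
t 8.03 p [0.5858 0.2796 0.061 ] rot [-0.35   3.122  0.   ] Fbase [ 0.1 -0.   0.3] Mbase [-0.01 -0.02 -0.01] w 0.0151
```

Emit:
carry_out(
  increments=[
    {"tx": 0, "ty": 0, "tz": 0.0003, "wx": 0, "wy": 0, "wz": 0, "gripper": 255},
    {"tx": 0, "ty": 0, "tz": 0.0006, "wx": 0, "wy": 0, "wz": 0, "gripper": 255},
    {"tx": 0, "ty": 0, "tz": 0.001, "wx": 0, "wy": 0, "wz": 0, "gripper": 255},
    {"tx": 0, "ty": 0, "tz": 0.001, "wx": 0, "wy": 0, "wz": 0, "gripper": 255},
  ],
)

```text
clock: 8.37
position: [0.5857, 0.2796, 0.0599]
tcp_rot: [0.35, -3.122, 0.0]
force: [-0.6, 0.6, -4.2]
width: 0.0151
grasp_force: 58.8
```

```bash
python3 st.py
```

```text
t 8.57 p [0.5858 0.2796 0.06  ] rot [-0.35   3.122  0.   ] Fbase [ 0.2 -0.1  0.4] Mbase [ 0.01 -0.03 -0.03] w 0.0153
```

Emit:
carry_out(
  increments=[
    {"tx": 0, "ty": 0, "tz": 0.0003, "wx": 0, "wy": 0, "wz": 0, "gripper": 255},
    {"tx": 0, "ty": 0, "tz": 0.0006, "wx": 0, "wy": 0, "wz": 0, "gripper": 255},
    {"tx": 0, "ty": 0, "tz": 0.0008, "wx": 0, "wy": 0, "wz": 0, "gripper": 255},
    {"tx": 0, "ty": 0, "tz": 0.0008, "wx": 0, "wy": 0, "wz": 0, "gripper": 255},
  ],
)

```text
clock: 8.9
position: [0.5858, 0.2796, 0.0591]
tcp_rot: [0.35, -3.122, 0.0]
force: [-0.9, -0.6, -4.9]
width: 0.0153
grasp_force: 58.8
```

```bash
python3 st.py
```

```text
t 9.1 p [0.5858 0.2796 0.0592] rot [-0.35   3.122  0.   ] Fbase [-0.3  0.1  0.8] Mbase [ 0.01 -0.02  0.02] w 0.0152
```

Emit:
carry_out(
  increments=[
    {"tx": 0, "ty": 0, "tz": 0.0003, "wx": 0, "wy": 0, "wz": 0, "gripper": 255},
    {"tx": 0, "ty": 0, "tz": 0.0005, "wx": 0, "wy": 0, "wz": 0, "gripper": 255},
    {"tx": 0, "ty": 0, "tz": 0.0007, "wx": 0, "wy": 0, "wz": 0, "gripper": 255},
    {"tx": 0, "ty": 0, "tz": 0.0007, "wx": 0, "wy": 0, "wz": 0, "gripper": 255},
  ],
)

```text
clock: 9.43
position: [0.5859, 0.2796, 0.0587]
tcp_rot: [-0.35, 3.122, -0.0]
force: [-0.3, -1.1, -1.4]
width: 0.0153
grasp_force: 59.0
```

```bash
python3 st.py
```

```text
t 9.63 p [0.5859 0.2796 0.0586] rot [-0.35   3.122 -0.   ] Fbase [-0.2  1.1  2.5] Mbase [ 0.17 -0.16  0.05] w 0.015
```

Contact at about 1 mm above home. It pushes gently towards base +y (tool −y), so I yield that way.

Emit:
carry_out(
  increments=[
    {"tx": 0, "ty": -0.0003, "tz": 0, "wx": 0, "wy": 0, "wz": 0, "gripper": 255},
    {"tx": 0, "ty": -0.0006, "tz": 0, "wx": 0, "wy": 0, "wz": 0, "gripper": 255},
    {"tx": 0, "ty": -0.0008, "tz": 0.0003, "wx": 0, "wy": 0, "wz": 0, "gripper": 255},
    {"tx": 0, "ty": -0.0008, "tz": 0.0003, "wx": 0, "wy": 0, "wz": 0, "gripper": 255},
  ],
)

```text
clock: 9.97
position: [0.5859, 0.2789, 0.0582]
tcp_rot: [0.35, -3.122, -0.0]
force: [-0.0, 0.1, -2.2]
width: 0.0152
grasp_force: 59.1
```

```bash
python3 st.py
```

```text
t 10.17 p [0.5859 0.2789 0.0582] rot [ 0.35  -3.122 -0.   ] Fbase [0.5 0.4 1.8] Mbase [ 0.03 -0.13  0.04] w 0.0152
```

Emit:
carry_out(
  increments=[
    {"tx": 0.0003, "ty": -0.0002, "tz": 0, "wx": 0, "wy": 0, "wz": 0, "gripper": 255},
    {"tx": 0.0006, "ty": -0.0004, "tz": 0.0002, "wx": 0, "wy": 0, "wz": 0, "gripper": 255},
    {"tx": 0.0006, "ty": -0.0004, "tz": 0.0005, "wx": 0, "wy": 0, "wz": 0, "gripper": 255},
    {"tx": 0.0006, "ty": -0.0004, "tz": 0.0005, "wx": 0, "wy": 0, "wz": 0, "gripper": 255},
  ],
)

```text
clock: 10.5
position: [0.5858, 0.2787, 0.0581]
tcp_rot: [-0.35, 3.121, 0.001]
force: [0.4, 1.2, -0.1]
width: 0.0153
grasp_force: 59.4
```

```bash
python3 st.py
```

```text
t 10.7 p [0.5858 0.2787 0.0581] rot [-3.500e-01  3.121e+00  1.000e-03] Fbase [-0.4 -2.   4.6] Mbase [-0.41  0.15  0.1 ] w 0.0149
```

Emit:
carry_out(
  increments=[
    {"tx": 0, "ty": 0.0002, "tz": -0.0002, "wx": 0, "wy": 0, "wz": -0.003, "gripper": 255},
    {"tx": 0, "ty": 0.0004, "tz": -0.0002, "wx": 0, "wy": 0, "wz": -0.006, "gripper": 255},
    {"tx": 0, "ty": 0.0004, "tz": 0.0002, "wx": 0, "wy": 0, "wz": -0.006, "gripper": 255},
    {"tx": 0, "ty": 0.0004, "tz": 0.0002, "wx": 0, "wy": 0, "wz": -0.006, "gripper": 255},
  ],
)

```text
clock: 11.03
position: [0.5855, 0.2788, 0.0578]
tcp_rot: [-0.359, 3.12, 0.0]
force: [0.4, 1.0, 2.1]
width: 0.0151
grasp_force: 59.6
```

```bash
python3 st.py
```

```text
t 11.23 p [0.5855 0.2788 0.0578] rot [-0.359  3.12   0.   ] Fbase [-0.3 -1.5  6.2] Mbase [-0.22  0.1   0.09] w 0.0153
```

Emit:
carry_out(
  increments=[
    {"tx": 0, "ty": 0.0003, "tz": 0, "wx": 0, "wy": 0, "wz": -0.002, "gripper": 255},
    {"tx": 0, "ty": 0.0005, "tz": 0, "wx": 0, "wy": 0, "wz": -0.003, "gripper": 255},
    {"tx": 0, "ty": 0.0005, "tz": 0.0002, "wx": 0, "wy": 0, "wz": -0.003, "gripper": 255},
    {"tx": 0, "ty": 0.0005, "tz": 0.0002, "wx": 0, "wy": 0, "wz": -0.003, "gripper": 255},
  ],
)

```text
clock: 11.57
position: [0.5856, 0.279, 0.0577]
tcp_rot: [-0.363, 3.12, -0.001]
force: [0.3, -1.6, 3.3]
width: 0.0152
grasp_force: 60.1
```

```bash
python3 st.py
```

```text
t 11.77 p [0.5856 0.279  0.0576] rot [-3.63e-01  3.12e+00 -1.00e-03] Fbase [-0.7  1.1  9.5] Mbase [0.35 0.01 0.06] w 0.0152
```

Height is at home (0.0576) and stiff, with small side forces. I release.

Emit:
carry_out(
  increments=[
    {"tx": 0, "ty": 0, "tz": -0.0002, "wx": 0, "wy": 0, "wz": 0, "gripper": 200},
    {"tx": 0, "ty": 0, "tz": -0.0002, "wx": 0, "wy": 0, "wz": 0, "gripper": 180},
    {"tx": 0, "ty": 0, "tz": -0.0002, "wx": 0, "wy": 0, "wz": 0, "gripper": 120},
    {"tx": 0, "ty": 0, "tz": -0.0002, "wx": 0, "wy": 0, "wz": 0, "gripper": 60},
    {"tx": 0, "ty": 0, "tz": -0.0002, "wx": 0, "wy": 0, "wz": 0, "gripper": 60},
    {"tx": 0, "ty": 0, "tz": -0.0002, "wx": 0, "wy": 0, "wz": 0, "gripper": 60},
  ],
)

```text
clock: 12.27
position: [0.5851, 0.2792, 0.0572]
tcp_rot: [0.364, -3.12, 0.0]
force: [0.6, 0.5, -0.7]
width: 0.065
grasp_force: 0.0
```

```bash
python3 st.py
```

```text
t 12.47 p [0.5852 0.2792 0.0575] rot [ 0.364 -3.12  -0.   ] Fbase [-0.2 -0.   4.9] Mbase [ 0.01 -0.01 -0.01] w 0.0653
```

Emit:
carry_out(
  increments=[
    {"tx": 0, "ty": 0, "tz": -0.01, "wx": 0, "wy": 0, "wz": 0, "gripper": 60},
    {"tx": 0, "ty": 0, "tz": -0.03, "wx": 0, "wy": 0, "wz": 0, "gripper": 60},
    {"tx": 0, "ty": 0, "tz": -0.05, "wx": 0, "wy": 0, "wz": 0, "gripper": 60},
    {"tx": 0, "ty": 0, "tz": -0.055, "wx": 0, "wy": 0, "wz": 0, "gripper": 60},
    {"tx": 0, "ty": 0, "tz": -0.055, "wx": 0, "wy": 0, "wz": 0, "gripper": 255},
    {"tx": 0, "ty": 0, "tz": -0.055, "wx": 0, "wy": 0, "wz": 0, "gripper": 255},
    {"tx": 0, "ty": 0, "tz": -0.055, "wx": 0, "wy": 0, "wz": 0, "gripper": 255},
    {"tx": 0, "ty": 0, "tz": -0.055, "wx": 0, "wy": 0, "wz": 0, "gripper": 255},
    {"tx": 0, "ty": 0, "tz": -0.053, "wx": 0, "wy": 0, "wz": 0, "gripper": 255},
    {"tx": 0, "ty": 0, "tz": -0.047, "wx": 0, "wy": 0, "wz": 0, "gripper": 255},
    {"tx": 0, "ty": 0, "tz": -0.04, "wx": 0, "wy": 0, "wz": 0, "gripper": 255},
    {"tx": 0, "ty": 0, "tz": -0.036, "wx": 0, "wy": 0, "wz": 0, "gripper": 255},
  ],
)

```text
clock: 13.47
position: [0.5847, 0.2789, 0.0917]
tcp_rot: [0.364, -3.119, 0.001]
force: [-0.0, 0.0, -0.2]
width: 0.0003
grasp_force: 0.0
```

Emit:
carry_out(
  increments=[
    {"tx": 0, "ty": 0, "tz": 0.001, "wx": 0, "wy": 0, "wz": 0, "gripper": 255},
    {"tx": 0, "ty": 0, "tz": 0.002, "wx": 0, "wy": 0, "wz": 0, "gripper": 255},
    {"tx": 0, "ty": 0, "tz": 0.003, "wx": 0, "wy": 0, "wz": 0, "gripper": 255},
    {"tx": 0, "ty": 0, "tz": 0.003, "wx": 0, "wy": 0, "wz": 0, "gripper": 255},
  ],
)

```text
clock: 13.8
position: [0.5853, 0.2792, 0.0905]
tcp_rot: [-0.364, 3.12, 0.0]
force: [-0.5, -0.4, 0.3]
width: -0.0001
grasp_force: 0.0
```

```bash
python3 st.py;python3 -c "
from h import *
a=grab_frame('scene')[190:300,220:370];cv2.imwrite('pics/s4.png',cv2.resize(a,(750,550),interpolation=cv2.INTER_CUBIC))"
```

```text
t 14.0 p [0.5854 0.2793 0.0908] rot [-0.364  3.12   0.   ] Fbase [0.3 0.1 4.5] Mbase [-0.   -0.01  0.  ] w 0.0002
```

View pics/s4.png

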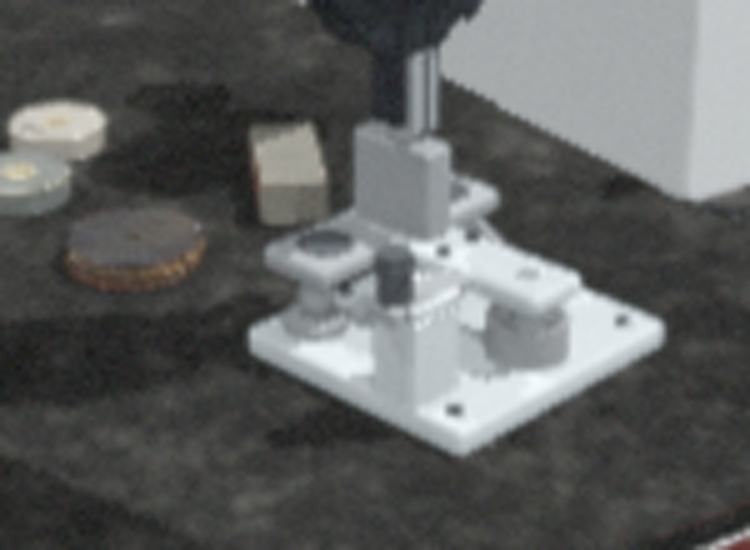

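The stage sits on the seats: nose over the cup at (270, 545), right ball on the pad at (300, 320). The closed fingers are just above the bar. I feel down on it.

Emit:
carry_out(
  increments=[
    {"tx": 0, "ty": 0, "tz": 0.0008, "wx": 0, "wy": 0, "wz": 0, "gripper": 255},
    {"tx": 0, "ty": 0, "tz": 0.0016, "wx": 0, "wy": 0, "wz": 0, "gripper": 255},
    {"tx": 0, "ty": 0, "tz": 0.0022, "wx": 0, "wy": 0, "wz": 0, "gripper": 255},
    {"tx": 0, "ty": 0, "tz": 0.0022, "wx": 0, "wy": 0, "wz": 0, "gripper": 255},
    {"tx": 0, "ty": 0, "tz": 0.0022, "wx": 0, "wy": 0, "wz": 0, "gripper": 255},
  ],
)

```text
clock: 14.47
position: [0.5852, 0.2792, 0.0883]
tcp_rot: [0.364, -3.12, 0.0]
force: [-0.1, 0.5, 0.5]
width: 0.0
grasp_force: 0.0
```

```bash
python3 st.py
```

```text
t 14.67 p [0.5853 0.2792 0.0883] rot [ 0.364 -3.12   0.   ] Fbase [ 0.2 -0.2  4.6] Mbase [-0.01 -0.03  0.01] w 0.0002
```

Emit:
carry_out(
  increments=[
    {"tx": 0, "ty": 0, "tz": 0.0003, "wx": 0, "wy": 0, "wz": 0, "gripper": 255},
    {"tx": 0, "ty": 0, "tz": 0.0006, "wx": 0, "wy": 0, "wz": 0, "gripper": 255},
    {"tx": 0, "ty": 0, "tz": 0.0006, "wx": 0, "wy": 0, "wz": 0, "gripper": 255},
  ],
)

```text
clock: 14.92
position: [0.5854, 0.2792, 0.0882]
tcp_rot: [-0.364, 3.12, 0.0]
force: [-1.6, -0.1, 2.8]
width: -0.0001
grasp_force: 1.8
```

```bash
python3 st.py
```

```text
t 15.12 p [0.5854 0.2793 0.0881] rot [-0.364  3.12   0.   ] Fbase [1.4 0.1 9.3] Mbase [ 0.06 -0.29 -0.01] w -0.0001
```

Contact at 0.0882 matches the bar top at home. Next, the keeper.

```bash
python3 go.py .5082 .361 .14 1.792
```

```text
t 15.12 p [0.5854 0.2793 0.0881] h 1.803 tilt [ 0.001  0.    -1.   ] F [-1.  -1.7  5. ] M [-0.13  0.25  0.04] w -0.0001 g 2.5
shift [ 0.0563  0.0973 -0.0519] turn [0.0001 0.0005 0.011 ]
```

Emit:
carry_out(
  increments=[
    {"tx": 0, "ty": 0, "tz": -0.01, "wx": 0, "wy": 0, "wz": 0, "gripper": 255},
    {"tx": 0, "ty": 0, "tz": -0.03, "wx": 0, "wy": 0, "wz": 0, "gripper": 255},
    {"tx": 0, "ty": 0, "tz": -0.048, "wx": 0, "wy": 0, "wz": 0, "gripper": 255},
    {"tx": 0.004, "ty": 0.007, "tz": -0.052, "wx": 0, "wy": 0, "wz": 0, "gripper": 255},
    {"tx": 0.012, "ty": 0.021, "tz": -0.052, "wx": 0, "wy": 0, "wz": 0.005, "gripper": 255},
    {"tx": 0.023, "ty": 0.04, "tz": -0.052, "wx": 0, "wy": 0, "wz": 0.011, "gripper": 255},
    {"tx": 0.035, "ty": 0.06, "tz": -0.052, "wx": 0, "wy": 0, "wz": 0.011, "gripper": 255},
    {"tx": 0.045, "ty": 0.078, "tz": -0.052, "wx": 0, "wy": 0, "wz": 0.011, "gripper": 255},
    {"tx": 0.052, "ty": 0.091, "tz": -0.052, "wx": 0, "wy": 0, "wz": 0.011, "gripper": 255},
    {"tx": 0.0563, "ty": 0.0973, "tz": -0.052, "wx": 0, "wy": 0, "wz": 0.011, "gripper": 255},
    {"tx": 0.0563, "ty": 0.0973, "tz": -0.052, "wx": 0, "wy": 0, "wz": 0.011, "gripper": 255},
  ],
)

```text
clock: 16.03
position: [0.5069, 0.362, 0.1395]
tcp_rot: [0.35, -3.122, 0.0]
force: [0.5, -0.4, 0.7]
width: 0.0
grasp_force: 0.0
```

```bash
python3 go.py .5082 .361 .066 1.792
```

```text
t 16.03 p [0.5069 0.362  0.1395] h 1.7942 tilt [-0. -0. -1.] F [ 0.5 -0.4  0.7] M [ 0.   -0.03 -0.05] w 0.0 g 0.0
shift [-0.0011 -0.0013  0.0735] turn [-0.0001 -0.0005  0.0022]
```

Emit:
carry_out(
  increments=[
    {"tx": 0, "ty": 0, "tz": 0.01, "wx": 0, "wy": 0, "wz": 0.002, "gripper": 255},
    {"tx": 0, "ty": 0, "tz": 0.025, "wx": 0, "wy": 0, "wz": 0.002, "gripper": 255},
    {"tx": 0, "ty": 0, "tz": 0.042, "wx": 0, "wy": 0, "wz": 0.002, "gripper": 255},
    {"tx": 0, "ty": 0, "tz": 0.057, "wx": 0, "wy": 0, "wz": 0.002, "gripper": 255},
    {"tx": 0, "ty": 0, "tz": 0.068, "wx": 0, "wy": 0, "wz": 0.002, "gripper": 255},
    {"tx": 0, "ty": 0, "tz": 0.0735, "wx": 0, "wy": 0, "wz": 0.002, "gripper": 255},
    {"tx": 0, "ty": 0, "tz": 0.0735, "wx": 0, "wy": 0, "wz": 0.002, "gripper": 255},
    {"tx": 0, "ty": 0, "tz": 0.0735, "wx": 0, "wy": 0, "wz": 0.002, "gripper": 255},
  ],
)

```text
clock: 16.7
position: [0.5084, 0.3606, 0.0661]
tcp_rot: [0.343, -3.123, 0.0]
force: [-0.0, 0.2, 0.7]
width: -0.0004
grasp_force: 0.0
```

```bash
python3 st.py;python3 -c "
from h import *
a=grab_frame('scene')[190:300,220:370];cv2.imwrite('pics/s5.png',cv2.resize(a,(750,550),interpolation=cv2.INTER_CUBIC))"
```

```text
t 16.9 p [0.5087 0.3613 0.0673] rot [-3.430e-01  3.121e+00  1.000e-03] Fbase [ 0.3 -0.3  5. ] Mbase [0.02 0.01 0.01] w -0.0001
```

View pics/s5.png

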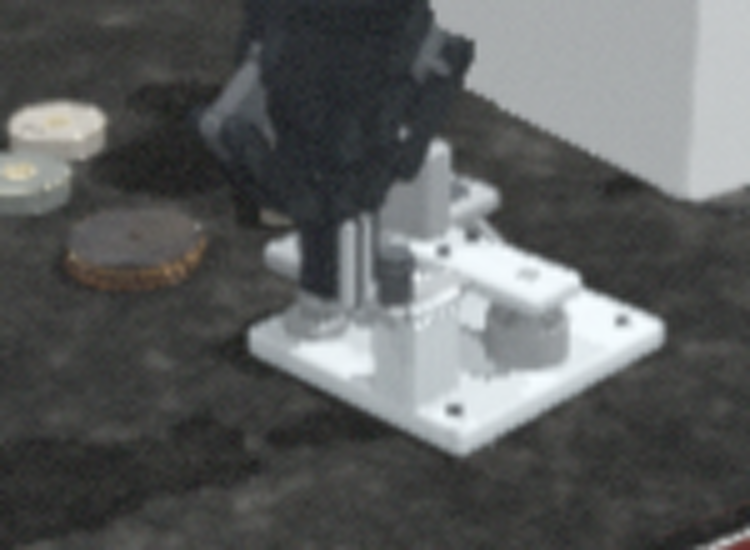

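The fingertips stand at about (302, 340) in the crop, beside the knob at (275, 395), on its −y side as planned. I push towards base +y.

Emit:
carry_out(
  increments=[
    {"tx": 0, "ty": -0.002, "tz": 0, "wx": 0, "wy": 0, "wz": 0, "gripper": 255},
    {"tx": 0, "ty": -0.004, "tz": 0, "wx": 0, "wy": 0, "wz": 0, "gripper": 255},
    {"tx": 0, "ty": -0.006, "tz": 0, "wx": 0, "wy": 0, "wz": 0, "gripper": 255},
    {"tx": 0, "ty": -0.008, "tz": 0, "wx": 0, "wy": 0, "wz": 0, "gripper": 255},
    {"tx": 0, "ty": -0.01, "tz": 0, "wx": 0, "wy": 0, "wz": 0, "gripper": 255},
    {"tx": 0, "ty": -0.012, "tz": 0, "wx": 0, "wy": 0, "wz": 0, "gripper": 255},
    {"tx": 0, "ty": -0.013, "tz": 0, "wx": 0, "wy": 0, "wz": 0, "gripper": 255},
    {"tx": 0, "ty": -0.014, "tz": 0, "wx": 0, "wy": 0, "wz": 0, "gripper": 255},
  ],
)

```text
clock: 17.62
position: [0.5111, 0.3474, 0.0662]
tcp_rot: [0.344, -3.123, -0.001]
force: [-0.5, 0.6, -0.9]
width: -0.0
grasp_force: 0.7
```

```bash
python3 st.py
```

```text
t 17.82 p [0.5112 0.3473 0.0662] rot [-0.344  3.123 -0.   ] Fbase [-0.  -1.1  4.3] Mbase [-0.23 -0.    0.02] w -0.0002
```

Emit:
carry_out(
  increments=[
    {"tx": 0, "ty": -0.002, "tz": 0, "wx": 0, "wy": 0, "wz": 0, "gripper": 255},
    {"tx": 0, "ty": -0.004, "tz": 0, "wx": 0, "wy": 0, "wz": 0, "gripper": 255},
    {"tx": 0, "ty": -0.006, "tz": 0, "wx": 0, "wy": 0, "wz": 0, "gripper": 255},
    {"tx": 0, "ty": -0.008, "tz": 0, "wx": 0, "wy": 0, "wz": 0, "gripper": 255},
    {"tx": 0, "ty": -0.01, "tz": 0, "wx": 0, "wy": 0, "wz": 0, "gripper": 255},
    {"tx": 0, "ty": -0.012, "tz": 0, "wx": 0, "wy": 0, "wz": 0, "gripper": 255},
    {"tx": 0, "ty": -0.012, "tz": 0, "wx": 0, "wy": 0, "wz": 0, "gripper": 255},
  ],
)

```text
clock: 18.4
position: [0.5139, 0.3351, 0.0662]
tcp_rot: [0.343, -3.123, 0.0]
force: [-0.4, 1.6, 0.1]
width: -0.0003
grasp_force: 0.4
```

```bash
python3 st.py
```

```text
t 18.6 p [0.5138 0.3353 0.0662] rot [-3.430e-01  3.123e+00 -1.000e-03] Fbase [ 0.5 -0.1  4.6] Mbase [-0.08  0.02  0.01] w -0.0003
```

Emit:
carry_out(
  increments=[
    {"tx": 0, "ty": -0.001, "tz": 0, "wx": 0, "wy": 0, "wz": 0, "gripper": 255},
    {"tx": 0, "ty": -0.002, "tz": 0, "wx": 0, "wy": 0, "wz": 0, "gripper": 255},
    {"tx": 0, "ty": -0.003, "tz": 0, "wx": 0, "wy": 0, "wz": 0, "gripper": 255},
    {"tx": 0, "ty": -0.004, "tz": 0, "wx": 0, "wy": 0, "wz": 0, "gripper": 255},
    {"tx": 0, "ty": -0.004, "tz": 0, "wx": 0, "wy": 0, "wz": 0, "gripper": 255},
  ],
)

```text
clock: 19.02
position: [0.5146, 0.3315, 0.0662]
tcp_rot: [0.343, -3.123, -0.0]
force: [-1.0, 1.5, 0.4]
width: 0.0005
grasp_force: 0.6
```

```bash
python3 st.py
```

```text
t 19.22 p [0.5146 0.3316 0.0662] rot [-0.344  3.123 -0.   ] Fbase [-0.1 -1.1  4.3] Mbase [-0.22 -0.03  0.01] w 0.0003
```

Emit:
carry_out(
  increments=[
    {"tx": 0, "ty": -0.0007, "tz": 0, "wx": 0, "wy": 0, "wz": 0, "gripper": 255},
    {"tx": 0, "ty": -0.0014, "tz": 0, "wx": 0, "wy": 0, "wz": 0, "gripper": 255},
    {"tx": 0, "ty": -0.0021, "tz": 0, "wx": 0, "wy": 0, "wz": 0, "gripper": 255},
    {"tx": 0, "ty": -0.0021, "tz": 0, "wx": 0, "wy": 0, "wz": 0, "gripper": 255},
  ],
)

```text
clock: 19.55
position: [0.5151, 0.3295, 0.0662]
tcp_rot: [0.344, -3.123, 0.0]
force: [-0.3, 1.5, -0.7]
width: 0.0003
grasp_force: 0.6
```

```bash
python3 st.py
```

```text
t 19.75 p [0.5151 0.3295 0.0662] rot [-0.344  3.123 -0.   ] Fbase [ 0.1 -1.2  4.2] Mbase [-0.24 -0.01  0.  ] w -0.0
```

Emit:
carry_out(
  increments=[
    {"tx": 0, "ty": -0.0006, "tz": 0, "wx": 0, "wy": 0, "wz": 0, "gripper": 255},
    {"tx": 0, "ty": -0.0012, "tz": 0, "wx": 0, "wy": 0, "wz": 0, "gripper": 255},
    {"tx": 0, "ty": -0.0018, "tz": 0, "wx": 0, "wy": 0, "wz": 0, "gripper": 255},
    {"tx": 0, "ty": -0.0018, "tz": 0, "wx": 0, "wy": 0, "wz": 0, "gripper": 255},
  ],
)

```text
clock: 20.08
position: [0.5154, 0.3282, 0.0662]
tcp_rot: [0.344, -3.123, -0.001]
force: [-1.0, 3.2, -0.1]
width: -0.0001
grasp_force: 1.5
```

```bash
python3 st.py
```

```text
t 20.28 p [0.5154 0.3282 0.0662] rot [ 3.440e-01 -3.123e+00 -1.000e-03] Fbase [-0.1 -4.   3.7] Mbase [-0.79 -0.04 -0.  ] w 0.0001
```

Emit:
carry_out(
  increments=[
    {"tx": 0, "ty": -0.0003, "tz": 0, "wx": 0, "wy": 0, "wz": 0, "gripper": 255},
    {"tx": 0, "ty": -0.0006, "tz": 0, "wx": 0, "wy": 0, "wz": 0, "gripper": 255},
    {"tx": 0, "ty": -0.0006, "tz": 0, "wx": 0, "wy": 0, "wz": 0, "gripper": 255},
  ],
)

```text
clock: 20.53
position: [0.5155, 0.328, 0.0662]
tcp_rot: [0.344, -3.122, -0.002]
force: [-1.8, 4.7, -0.7]
width: -0.0003
grasp_force: 2.6
```

```bash
python3 st.py; python3 go.py .5079 .3605 .0662 1.792
```

```text
t 20.73 p [0.5154 0.328  0.0663] rot [ 3.440e-01 -3.123e+00 -2.000e-03] Fbase [ 0.9 -6.1  3.9] Mbase [-1.2  -0.05 -0.  ] w -0.0001
t 20.73 p [0.5154 0.328  0.0663] h 1.7905 tilt [-0.     0.001 -1.   ] F [-1.6  6.2 -0.6] M [ 1.18  0.34 -0.01] w -0.0001 g 2.5
shift [0.0003 0.0334 0.0001] turn [ 0.0014  0.     -0.0015]
```

Firm end stop: 6 N with almost no further motion. I back off, rise and look.

Emit:
carry_out(
  increments=[
    {"tx": 0, "ty": 0.003, "tz": 0, "wx": 0, "wy": 0, "wz": 0, "gripper": 255},
    {"tx": 0, "ty": 0.01, "tz": 0, "wx": 0, "wy": 0, "wz": 0, "gripper": 255},
    {"tx": 0, "ty": 0.018, "tz": -0.005, "wx": 0, "wy": 0, "wz": 0, "gripper": 255},
    {"tx": 0, "ty": 0.025, "tz": -0.02, "wx": 0, "wy": 0, "wz": 0, "gripper": 255},
    {"tx": 0, "ty": 0.04, "tz": -0.045, "wx": 0, "wy": 0, "wz": 0, "gripper": 255},
    {"tx": 0, "ty": 0.065, "tz": -0.07, "wx": 0, "wy": 0, "wz": 0, "gripper": 255},
    {"tx": 0, "ty": 0.095, "tz": -0.095, "wx": 0, "wy": 0, "wz": 0, "gripper": 255},
    {"tx": 0, "ty": 0.125, "tz": -0.115, "wx": 0, "wy": 0, "wz": 0, "gripper": 255},
    {"tx": 0, "ty": 0.14, "tz": -0.12, "wx": 0, "wy": 0, "wz": 0, "gripper": 255},
    {"tx": 0, "ty": 0.14, "tz": -0.12, "wx": 0, "wy": 0, "wz": 0, "gripper": 255},
  ],
)

```text
clock: 21.57
position: [0.4847, 0.4679, 0.1886]
tcp_rot: [-0.349, 3.119, 0.004]
force: [0.3, -0.6, -0.8]
width: 0.0001
grasp_force: 0.0
```

```bash
python3 -c "
from h import *
a=grab_frame('scene')[190:300,220:370];a=cv2.resize(a,(400,293),interpolation=cv2.INTER_CUBIC)
b=grab_frame('top')[180:260,250:350];b=cv2.resize(b,(366,293),interpolation=cv2.INTER_CUBIC)
cv2.imwrite('pics/s6.png',np.hstack([a,b]))
pb=[.5642,.2762];Rm=R.from_euler('z',3.363).as_matrix()
for d in(0,25):
  P=np.array([*pb,0])+Rm@np.array([.036,-.066+d/1e3,.0775])
  print(d,(project('scene',P)[0]-[220,190])*2.667,(project('top',P)[0]-[250,180])*3.66+[400,0])
"
```

```text
0 [206.07785725 134.46326838] [486.41260376 230.48757269]
25 [229.89701063 123.57219626] [526.94043172 220.14047241]
```

View pics/s6.png

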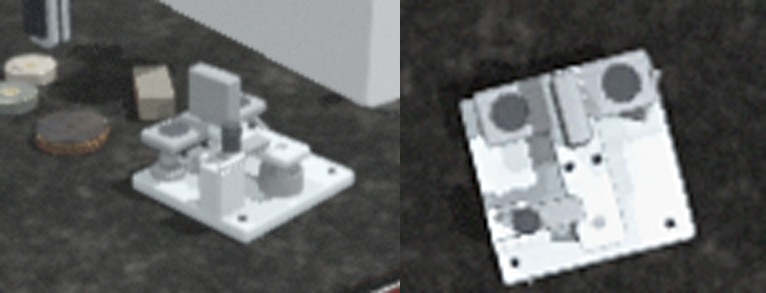

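The knob is at about (220, 526) in the top half and (127, 231) in the scene half, exactly where 25 mm of travel predicts. The keeper bar lies over the nose, and the arm is clear.

```bash
python3 -c "
from station import close_job
print(close_job())"
```

```text
the job is handed in; nothing more can be done
None
```

The job is handed in: the stage is seated with its grip bar at the home height, the keeper is against its end stop over the nose, and the arm is clear; the hand-in returned no verdict.

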